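# Gauge a pulley's keyed bore and hold the gauge home

### The arm

A 6-joint arm with a two-finger parallel gripper is mounted at the origin on the work surface. World frame = base frame: x ahead of the robot, y to its left, z up, the work surface at z = 0. Lengths are in m, angles in rad, forces in N, time in s.
With the tool pointing down it reaches from about 0.375 to 0.9 m from the base axis. Payload 3.1 kg.
Tool frame: the origin (TCP) lies at the very end of the fingers, on their centre line; the grasp point (between the pads) lies 19 mm behind it (env.pinch_z is the distance from the TCP to the grasp point, in m); z points along the fingers, y is the line along which they close (so a half turn about z gives the same grasp; the last joint's range is limited). The gripper opens to 87 mm and grips with 3 to 60 N. Pads are 19 mm wide; open, the fingers measure 117 mm over their backs; the gripper's body (75 mm by 190 mm) begins 51 mm behind the grasp point.
Start: joints at [-1.464, 0.527, 1.433, -0, 1.181, -0.178], TCP at [0.176, -0.6, 0.223] pointing down, gripper open.
Joint ranges: [-3.08, 3.08], [-0.75, 2.2], [0.22, 2.44], [-1.43, 4.57], [0, 2.65], [-2.85, 2.85]. Speed limits (rad/s): [2.79, 2.79, 3.14, 3.14, 3.14, 3.14].

### API

Orientations are given as a unit quaternion [x, y, z, w].
In Python, from station import env gives the robot as it stands. The module is installed in compiled form; this text tells all that it offers. Calls block until the motion is done:
- env.goto(position, orientation): joint-space move of the TCP to a pose.
- env.movel(position, attitude=None, vel=0.15, contact_N=None): straight line of the TCP; attitude=None keeps the orientation; vel is the mean speed in m/s. With contact_N (N) it stops when the force on the tool has changed by that much, and returns True; else False.
- env.goto_joints(angles): joint-space move.
- env.grip(opening, strength=None): finger opening in m; strength is the grip in N (None keeps the last); returns when the fingers have stopped.
- env.pause(seconds).
- env.inverse_kinematics(position, orientation): joint angles nearest the present ones, or None.
- env.grab_frame(name): name is "scene" or "top"; returns a dict with "image" (384x512x3 uint8, blue, green, red), "depth" (384x512 float32, m along the optical axis (not along the pixel's ray), 0 where there is no reading), "fx", "fy", "cx", "cy" (pixels), "rvec" (rotation vector, rad) and "tvec" (3), from world to camera coordinates, as OpenCV has them. Camera axes: x right, y down, z forward; pixel columns grow to the right and rows downward; lengths in m; the calibration is good to about 2 mm. A picture is of the moment at which its call begins.
A pose or a line that the arm cannot do raises env.IKError and nothing moves.
- env.sign_off(): hands the job in; it is judged then, once.
Trained networks look in the newest picture that a camera, given by its name, has taken for a name from the list of things; names that differ only in an ending like _2 or _b are one class to them, and where a whole thing is asked for, a point or a joint stands for the part that bears it (a point fixed in the world has none). Each returns a list of dicts, best first, with "conf" (0 to 1); they miss things now and then, are a little off and sometimes report something else, mostly with a low value. They report only what shows in the picture. A call takes as long as a camera call. They do not tell look-alikes from the thing itself.
- env.look_for(camera, thing): "at" ([x, y, z] in m, in the coordinates of the camera as it stood for that picture, good to about 4 mm: the middle of the surface that is visible of it).
- env.mark_of(camera, thing): "at" ([x, y, z] in m, in the coordinates of the camera as it stood for that picture, good to about 4 mm: a listed point, or the origin of a listed thing).
Readings, each from a call of its own:
- env.current_clock(): time.
- env.current_q(): joint angles.
- env.current_qvel(): joint speeds.
- env.current_joint_efforts(): joint torques, N m.
- env.current_ee_pos(): TCP position.
- env.current_eef_rot(): TCP orientation.
- env.current_force(): force on the tool from outside, world axes, zero at the start.
- env.current_wrist_torque(): the same for the moment, N m.
- env.current_finger_gap(): finger opening in m.
- env.current_finger_force(): force on a finger pad.
Only numpy, scipy, OpenCV 4.12 (cv2) and the standard library are available. Lean on these libraries where they do the work, as an engineer would, in place of code of your own. Each camera call takes 0.05 s, during which the arm holds its last target. There are 200 camera calls.

### The job

Check the keyway of the pulley on the gauging stand: slide the orange dust cap fully off the bore to the end of its rail, take the red-handled keyed plug gauge out of the wooden rack and put its nose in the bore, turning it until the key slips into the keyway. Push it fully home, collar down on the hub, against the spring pad, and finish while still gripping the gauge and holding it down there, because the pad pushes it out again if it is let go. Leave the other gauges and the loose things on the bench where they are.

Things in the scene. Friction and masses are not known exactly. Their poses are not given: they have to be found in the camera images.
- stand: Grey cast gauging stand, fixed on the bench, place and turn vary. Base 150 x 200 x 20 mm; origin at bench height on the axis of the pulley's bore. The dust cap slides open along its +y. On its +x side, 70 mm from the bore axis, a 14 mm wide steel rail runs along y, its top 84 mm above the bench (93 mm at the cap's carriage).
- dust_cap (a joint): Sliding of the dust cap along the stand's +y, in m: 0 is centred over the bore, 0.080 is the end of its rail (fully off). Starts within 0 to 0.008. It stays where it is left; about 3 N moves it.
- cap_grip (a point): Middle of the upright orange fin to grip on the dust cap, 96.5 mm above the bench; moves with the cap, axes as the stand's. The fin is 12 mm thick along the slide (y), 30 mm long across it, and stands from 80.5 to 112.5 mm above the bench on a flat orange disc of 56 mm diameter that hides the bore.
- pulley: Aluminium toothed pulley, 84 mm over its flanges, with a 54 mm hub on top, fixed on the stand at the stand's axis, turned from the stand by up to 0.5 rad. Origin: centre of its underside, 20 mm above the bench; the hub's face is 72 mm above the bench. +x points to the keyway, marked by a short red line on the hub's face just outside it.
- bore_mouth (a point): Centre of the bore at the hub's face, 72 mm above the bench; axes as the pulley's. The bore is 24 mm in diameter, without a chamfer. The keyway, on its +x side, is a slot 10 mm wide reaching 17.5 mm from the bore's axis, all the way down the bore.
- spring_pad (a joint): Brass spring pad, 18 mm across, in the bottom of the bore: m pressed down, 0 is up (its top 35 mm below the hub's face), about 0.008 when the gauge is home. The spring pushes up with 4.5 N at 0 and 8.5 N when the gauge is home.
- rack: Fixed wooden rack 76 x 222 x 50 mm high, varying place and turn, with three 36 mm holes in a row along its y, 72 mm apart. A plug gauge hangs by its collar in each hole; which is where varies. Origin: centre of the underside.
- keyed_gauge: Loose upright steel plug gauge with a red handle, 95 mm tall, about 0.25 kg. Origin: centre of its nose's end, 7 mm above the bench when in the rack; z up, +x points to the key (within 0.6 rad of the rack's +x at the start). White lines on the handle's top and the collar mark the key's side. Shaft 22 mm in diameter from 0 to 43 mm above the nose, the first 5 mm tapering from 17 mm.
- gauge_grip (a point): Point on the keyed gauge's axis to grip, 75 mm above its nose (82 mm above the bench in the rack); axes as the gauge's. The handle runs from 49 to 95 mm above the nose and is 24 mm across along x (grip it so), 34 mm along y.
- gauge_collar (a point): Centre of the underside of the keyed gauge's collar (46 mm across, 43 to 49 mm above the nose); comes down to the bore mouth when home. Below it the brass key, 7 mm wide, reaches 16 mm from the axis, from 18 to 43 mm above the nose: the 18 mm of plain nose enters the bore before the key meets the hub's face.
- plain_gauge_green: Loose plain plug gauge without a key, green handle, otherwise as the keyed one; stays in the rack. Origin: centre of the nose's end.
- plain_gauge_yellow: Loose plain plug gauge without a key, yellow handle, otherwise as the keyed one; stays in the rack. Origin: centre of the nose's end.
- bushing: Loose brass bushing, 40 mm across, 30 mm tall, standing on the right of the bench beyond the marker. Origin: centre of the underside.
- calculator: Loose grey calculator 120 x 72 x 12 mm, lying on the left. Origin: centre of the underside.
- marker: Loose white and blue marker pen, 125 mm long along x, 14 mm thick, lying on the right. Origin: centre of the underside.
- vee_block: Loose dark steel vee block 60 x 50 x 40 mm, on the bench beyond the rack and the stand. Origin: centre of the underside.
Things that resemble listed ones, but are neither listed nor needed, are in the scene too. Leave any green look-alike of the stand alone.

How it is judged:
On the way, in this order (a step that is already met when the one before it is completed fails the run):
1. the dust cap is slid off the bore to the end of its rail (value of joint dust_cap above 0.07 m), for 0.2 s.
2. the keyed gauge is lifted clear of the rack in the fingers (height (world z) of keyed_gauge above 0.055 m and contact force between the fingers and keyed_gauge above 2 N), for 0.2 s.
3. the gauge's nose is in the bore (z of keyed_gauge in the frame of bore_mouth below -0.008 m and horizontal distance between keyed_gauge and bore_mouth below 0.004 m), for 0.1 s.
At the end, for the whole second after the job is handed in: Fingers still on the keyed gauge (over 3 N), holding it home and at rest: collar within 2.5 mm of the hub face and 3 mm of the bore axis, upright within 0.06 rad, key in keyway (0.25 rad), spring pad pressed over 5.5 mm; dust cap still over 70 mm along its rail (z of gauge_collar in the frame of bore_mouth below 0.0025 m and horizontal distance between gauge_collar and bore_mouth below 0.003 m and angle between the z axis of keyed_gauge and the z axis of pulley, either way round below 0.06 rad and angle between the x axis of keyed_gauge and the x axis of pulley, either way round below 0.25 rad and value of joint spring_pad above 0.0055 m and contact force between the fingers and keyed_gauge above 3 N and value of joint dust_cap above 0.07 m and linear speed of keyed_gauge below 0.01 m/s); the arm keeps its last pose, push and grip.
It fails at once if a plain gauge is taken out of its place or knocked about (moved over 15 mm) (distance of any of plain_gauge_green, plain_gauge_yellow from where it was at the start of the episode above 0.015 m).
It fails at once if a loose thing on the bench is moved over 30 mm (distance of any of bushing, calculator, marker, vee_block from where it was at the start of the episode above 0.03 m).
It also fails if it takes over 58 s, if anything falls off the work surface, if the arm or the gripper's body presses on something with over 40 N, if the wrist force passes 120 N, or if a joint passes its speed limit or range.

## Working session

There is one attempt and no reset: what is moved stays moved. The work goes in short steps, each a Python script; the robot and the scene stay as the last script left them, time stands still between calls to the robot, and variables do not carry over. Pictures are saved under pics/ and viewed, at most 10 in all, crops included, and the job is handed in when it is done.

```bash
mkdir -p pics; cat > h.py <<'E'
import numpy as np, cv2
from scipy.spatial.transform import Rotation as R
from station import env
def cam(name):
    f=env.grab_frame(name); f['R']=cv2.Rodrigues(np.array(f['rvec'],float))[0]; f['t']=np.array(f['tvec'],float).ravel(); return f
def w(f,p): return f['R'].T@(np.array(p)-f['t'])
def pix(f,P):
    p=f['R']@np.array(P)+f['t']; return (f['fx']*p[0]/p[2]+f['cx'],f['fy']*p[1]/p[2]+f['cy'])
def cloud(f):
    v,u=np.mgrid[:384,:512]; d=f['depth']; c=np.stack([(u-f['cx'])/f['fx']*d,(v-f['cy'])/f['fy']*d,d],-1)
    return (c-f['t'])@f['R']
def ray(f,u,v,z):
    d=f['R'].T@np.array([(u-f['cx'])/f['fx'],(v-f['cy'])/f['fy'],1]); o=-f['R'].T@f['t']; return o+d*(z-o[2])/d[2]
def down(yaw): # tool z down, tool y along world yaw direction
    y=np.array([np.cos(yaw),np.sin(yaw),0]); z=np.array([0,0,-1.]); return R.from_matrix(np.stack([np.cross(y,z),y,z],1)).as_quat()
E
python3 - <<'E'
from h import *
for c in ("scene","top"):
    f=cam(c); cv2.imwrite(f"pics/{c}0.png",f['image']); print(c,f['fx'],'campos',(-f['R'].T@f['t']).round(3))
    for n in ("cap_grip","stand","gauge_grip","keyed_gauge","plain_gauge_green","plain_gauge_yellow","rack","bore_mouth"):
        print(n,[(w(f,r['at']).round(3).tolist(),round(r['conf'],2),[int(k) for k in pix(f,w(f,r['at']))]) for r in env.mark_of(c,n)[:3]])
E
```

```text
scene 376.7637058399205 campos [ 1.186 -0.153  0.932]
cap_grip [([0.508, 0.101, 0.099], 0.77, [292, 187]), ([0.326, -0.129, 0.098], 0.52, [206, 155]), ([0.259, 0.201, 0.099], 0.5, [301, 128])]
stand [([0.507, 0.091, 0.001], 0.97, [286, 208]), ([0.259, 0.2, -0.001], 0.83, [298, 149])]
gauge_grip [([0.591, -0.259, 0.081], 0.85, [170, 235])]
keyed_gauge [([0.593, -0.259, 0.01], 0.54, [174, 249])]
plain_gauge_green [([0.592, -0.113, 0.005], 0.73, [226, 241])]
plain_gauge_yellow [([0.593, -0.186, 0.013], 0.84, [200, 245])]
rack [([0.594, -0.188, 0.0], 0.92, [200, 248])]
bore_mouth [([0.508, 0.091, 0.069], 0.49, [288, 194])]
top 352.9392912690549 campos [ 0.269 -0.007  1.201]
cap_grip [([0.325, -0.128, 0.1], 0.76, [293, 251]), ([0.507, 0.1, 0.097], 0.73, [221, 193]), ([0.256, 0.206, 0.098], 0.66, [184, 273])]
stand [([0.324, -0.13, -0.001], 0.97, [290, 253]), ([0.508, 0.093, -0.004], 0.82, [225, 199]), ([0.257, 0.2, 0.003], 0.6, [191, 273])]
gauge_grip [([0.38, 0.434, 0.002], 0.64, [124, 236]), ([0.595, -0.26, 0.084], 0.47, [331, 169])]
keyed_gauge [([0.408, -0.446, 0.004], 0.66, [383, 228])]
plain_gauge_green [([0.593, -0.112, 0.004], 0.54, [284, 175])]
plain_gauge_yellow [([0.593, -0.187, 0.008], 0.45, [306, 175])]
rack [([0.593, -0.184, -0.001], 0.56, [304, 176])]
bore_mouth [([0.508, 0.096, 0.076], 0.57, [222, 194]), ([0.605, -0.471, -0.004], 0.29, [385, 173])]
```

```bash
python3 - <<'E'
import cv2
a=cv2.imread("pics/scene0.png");b=cv2.imread("pics/top0.png")
cv2.imwrite("pics/s1.png",cv2.resize(a,(768,576),interpolation=cv2.INTER_CUBIC))
cv2.imwrite("pics/t1.png",cv2.resize(b[130:310,150:400],None,fx=3.2,fy=3.2,interpolation=cv2.INTER_CUBIC))
E
```

```text
(no output)
```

View pics/s1.png

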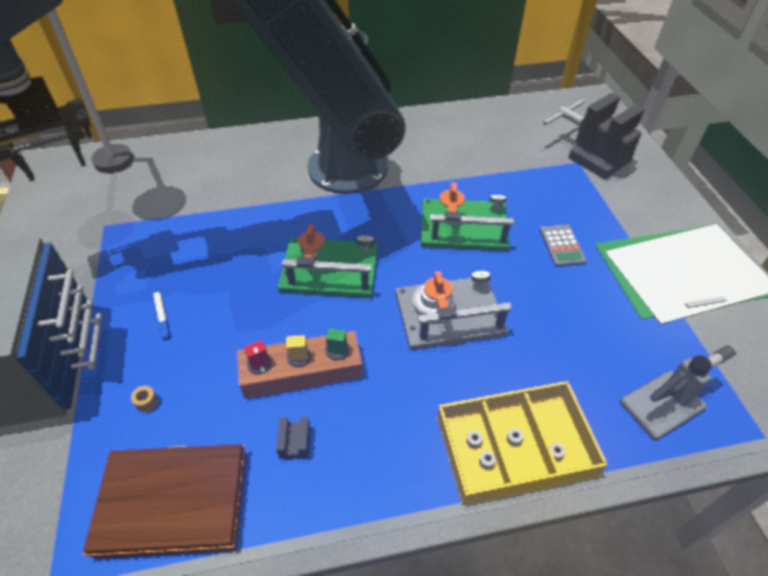

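View pics/t1.png

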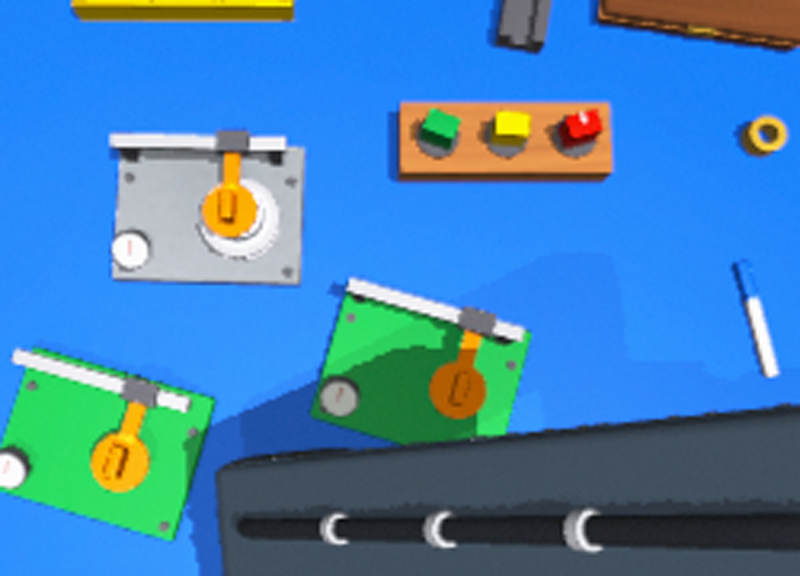

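The scene shows three stands with orange caps. In the top picture they are at about (222,196) grey, (293,251) green and (187,272) green. The grey one fits the description; the green ones are look-alikes. The red gauge is at top (331,170), the rack's right end, next to yellow (310,170) and green (287,170). The enlarged crop t1 confirms both. Next I measure yaws and heights.

```bash
python3 - <<'E'
from h import *
f=cam("top"); P=cloud(f); hsv=cv2.cvtColor(f['image'],cv2.COLOR_BGR2HSV)
reg=(P[...,0]>.40)&(P[...,0]<.65)&(P[...,1]>-.03)&(P[...,1]<.24)
m=reg&(P[...,2]>.074)&(P[...,2]<.1)&(P[...,0]>.545); q=P[m]; print('rail',m.sum(),q[:,:2].mean(0),q[:,2].mean())
c=cv2.minAreaRect(q[:,:2].astype(np.float32)); print(c)
og=reg&(hsv[...,0]>5)&(hsv[...,0]<22)&(hsv[...,1]>150)
fin=og&(P[...,2]>.104); print('fin',fin.sum(),P[fin].mean(0)); print(cv2.minAreaRect(P[fin][:,:2].astype(np.float32)))
disc=og&(P[...,2]<.09)&(P[...,2]>.07)&(P[...,0]<.545); print('disc',P[disc].mean(0),cv2.minEnclosingCircle(P[disc][:,:2].astype(np.float32)))
k=reg&(P[...,1]>.16)&(P[...,0]<.5)&(P[...,2]>.03); print('knob',P[k].mean(0),P[k].min(0),P[k].max(0))
base=reg&(P[...,2]>.012)&(P[...,2]<.026); print('base',base.sum(),cv2.minAreaRect(P[base][:,:2].astype(np.float32)))
red=(P[...,0]>.55)&(P[...,0]<.65)&(P[...,1]<-.2)&(P[...,1]>-.31)
hd=red&(P[...,2]>.095)&(P[...,2]<.11); print('handle',hd.sum(),P[hd].mean(0),cv2.minAreaRect(P[hd][:,:2].astype(np.float32)))
wl=hd&(hsv[...,1]<120); print('white',wl.sum(),P[wl].mean(0))
rk=(P[...,0]>.53)&(P[...,0]<.66)&(P[...,1]<-.05)&(P[...,1]>-.33)&(P[...,2]>.044)&(P[...,2]<.053); print('rack',cv2.minAreaRect(P[rk][:,:2].astype(np.float32)))
s=cam("scene"); A=cv2.resize(f['image'][150:230,195:350],None,fx=5,fy=5,interpolation=cv2.INTER_CUBIC)[:, :775]
u,v=map(int,pix(s,[.592,-.26,.09])); B=cv2.resize(s['image'][v-20:v+20,u-40:u+40],None,fx=5,fy=5,interpolation=cv2.INTER_CUBIC)
A=np.vstack([A,np.hstack([B,np.zeros((B.shape[0],A.shape[1]-B.shape[1],3),np.uint8)])]); cv2.imwrite('pics/c2.png',A); print(A.shape)
E
```

```text
rail 324 [0.57338966 0.12792789] 0.08485973874984815
((0.5652248859405518, 0.13462132215499878), (0.038494594395160675, 0.17640115320682526), 0.6496758460998535)
fin 39 [0.50520344 0.09970978 0.11248203]
((0.5052420496940613, 0.09975582361221313), (0.02970736473798752, 0.009919336065649986), 0.9157686829566956)
disc [0.50674913 0.09936117 0.08101502] ((0.5124312043190002, 0.09961647540330887), 0.03304043039679527)
knob [0.46974899 0.20340654 0.05518102] [0.45207609 0.18465523 0.04378068] [0.48885968 0.22151715 0.06681868]
base 1753 ((0.4940318465232849, 0.09901195019483566), (0.2578911781311035, 0.18789935111999512), 89.9747543334961)
handle 82 [ 0.59149937 -0.25566299  0.10165615] ((0.589971125125885, -0.23905400931835175), (0.027212180197238922, 0.06938248872756958), 6.832019805908203)
white 8 [ 0.59861783 -0.25736747  0.10101767]
rack ((0.5917615294456482, -0.18662099540233612), (0.07718539983034134, 0.2207835465669632), 0.13128067553043365)
(600, 775, 3)
```

View pics/c2.png

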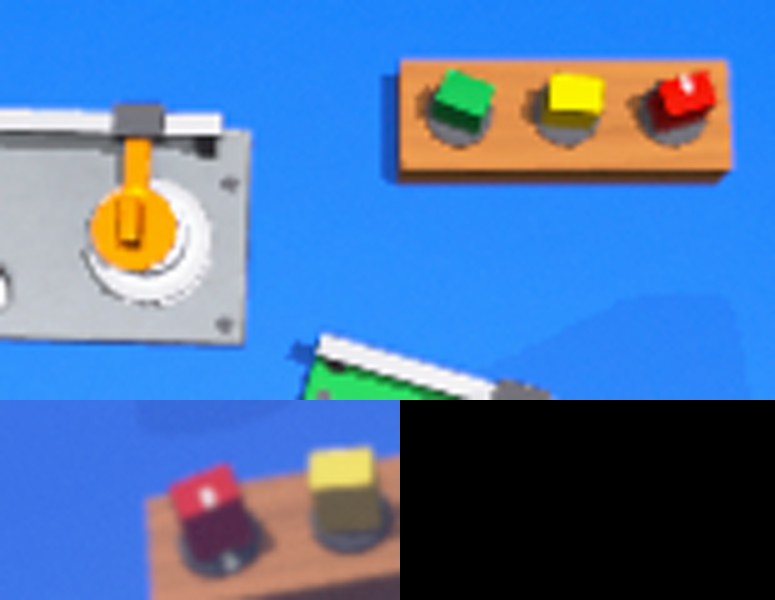

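The crop shows the stand's slide axis (+y) running left with a slight tilt, yaw about −0.042 rad. The cap's fin is at crop (130,220). The red gauge is at (683,100), its white key mark towards +x and a little +y. Measured heights agree with the given ones: fin 112.5, disc 81, rail 85 and handle top 102 mm. Now to open the cap.

```bash
python3 - <<'E'
from h import *
yaw=-.042; a=np.array([-np.sin(yaw),np.cos(yaw),0]); p=np.array([.5065,.100,0])
best=min((env.inverse_kinematics(p+[0,0,.2],down(t)) is None or abs(env.inverse_kinematics(p+[0,0,.2],down(t))[5]),t) for t in (np.pi/2+yaw,-np.pi/2+yaw)); print(best)
o=down(best[1])
env.grip(.05,25)
env.goto(p+[0,0,.22],o)
env.movel(p+[0,0,.125],vel=.15)
print('c',env.movel(p+[0,0,.0845],vel=.06,contact_N=8),env.current_ee_pos())
print('gap',env.grip(0,25),env.current_finger_gap(),env.current_ee_pos())
x=np.array(env.current_ee_pos()); F0=np.array(env.current_force())
print('stop',env.movel(x+a*.083,vel=.05,contact_N=16)); print(np.array(env.current_ee_pos())-x,np.array(env.current_force())-F0)
env.grip(.04); x=np.array(env.current_ee_pos()); env.movel(x+[0,0,.12],vel=.2)
x2=[.45,-.15,.3]; env.goto([.50,-.20,.28],o)
f=cam("top"); s=cam("scene")
for c,g in(("top",f),("scene",s)):
    for n in("cap_grip","bore_mouth","gauge_grip","pulley"): print(c,n,[(w(g,r['at']).round(3).tolist(),round(r['conf'],2)) for r in env.mark_of(c,n)[:3]])
for g in(f,s):print(pix(g,[.508,.094,.072]))
def crop(g,P,hw,hh,k):
    u,v=map(int,pix(g,P)); return cv2.resize(g['image'][v-hh:v+hh,u-hw:u+hw],None,fx=k,fy=k,interpolation=cv2.INTER_CUBIC)
cv2.imwrite('pics/c3.png',np.hstack([crop(f,[.508,.1,.072],24,24,8),crop(s,[.508,.1,.072],24,24,8)]))
print(env.current_clock())
E
```

```text
(np.float64(1.5505624824315785), 1.5287963267948965)
c False [0.50664695 0.09999638 0.08444642]
gap False 0.012109084231198951 [0.50651895 0.09992111 0.08457416]
stop True
[ 1.74169871e-03  7.28543591e-02 -3.58024499e-06] [ 0.13809421 -1.87063242  1.4014714 ]
top cap_grip [([0.508, 0.169, 0.092], 0.55)]
top bore_mouth [([0.506, 0.096, 0.071], 0.66), ([0.506, 0.094, 0.018], 0.31)]
top gauge_grip [([0.508, 0.09, 0.019], 0.26)]
top pulley [([0.508, 0.094, 0.02], 0.79)]
scene cap_grip [([0.328, -0.128, 0.098], 0.85), ([0.259, 0.201, 0.098], 0.8)]
scene bore_mouth [([0.507, 0.09, 0.07], 0.57), ([0.59, -0.113, 0.003], 0.36)]
scene gauge_grip [([0.506, 0.096, 0.001], 0.75), ([0.588, -0.255, 0.08], 0.71), ([0.594, -0.185, 0.012], 0.59)]
scene pulley [([0.506, 0.097, 0.016], 0.62)]
(np.float64(223.40744998594715), np.float64(195.2304390302648))
(np.float64(289.4661147648677), np.float64(194.0928868421714))
11.7417
```

View pics/c3.png

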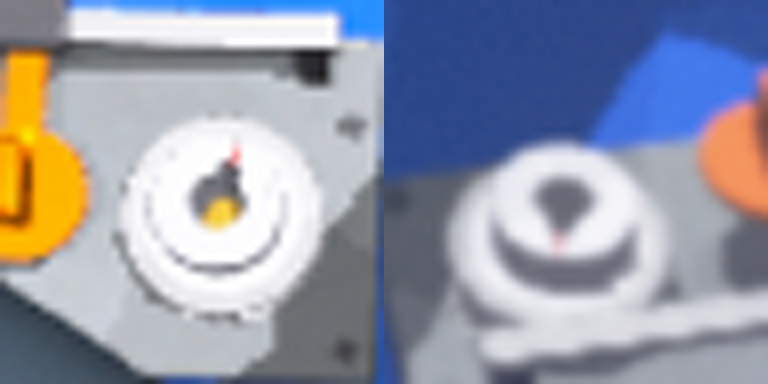

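The cap is off: it moved 72.9 mm to a hard stop, and at top crop (15,190) it is well clear of the bore. The bore is at about (218,195) and the keyway and red mark point to (235,155), so the pulley's yaw is near −0.43. Now to measure the hub and gauge more finely.

```bash
python3 - <<'E'
from h import *
from scipy.optimize import least_squares
import json
for c in("top","scene"):
    f=cam(c); P=cloud(f); I=f['image'].astype(int); hsv=cv2.cvtColor(f['image'],cv2.COLOR_BGR2HSV)
    d=np.hypot(P[...,0]-.507,P[...,1]-.094); hub=(d<.035)&(abs(P[...,2]-.072)<.006)
    q=P[hub]; hull=cv2.convexHull(q[:,:2].astype(np.float32))[:,0]; 
    r=least_squares(lambda t:np.hypot(*(hull-t[:2]).T)-t[2],[.507,.094,.027]).x; print(c,hub.sum(),'hub z',np.median(q[:,2]),'circle',r.round(4),cv2.minEnclosingCircle(hull))
    red=(hsv[...,1]>60)&((hsv[...,0]<8)|(hsv[...,0]>170)); vs,us=np.nonzero(red)
    pts=np.array([ray(f,u,v,.072) for u,v in zip(us,vs)]); wt=hsv[vs,us,1].astype(float)
    k=np.hypot(pts[:,0]-.507,pts[:,1]-.094)<.03
    if k.any(): m=np.average(pts[k],0,wt[k]); print('red',k.sum(),m.round(4),'yaw',np.arctan2(*(m-[r[0],r[1],0])[[1,0]]))
    # bore: dark pixels within 12 mm
    vs,us=np.mgrid[:384,:512]; pp=np.array([ray(f,u,v,.072) for u,v in zip(us.ravel(),vs.ravel())]).reshape(384,512,3)
    dk=(np.hypot(pp[...,0]-.507,pp[...,1]-.094)<.021)&((I.max(-1)<140)|(hsv[...,1]>100))&(~red); print('dark',dk.sum(),cv2.minAreaRect(pp[dk][:,:2].astype(np.float32)),pp[dk].mean(0).round(4))
    # handle top at z=.102: red + white pixels
    a=np.array([ray(f,u,v,.102) for u,v in zip(us.ravel(),vs.ravel())]).reshape(384,512,3)
    h=(np.hypot(a[...,0]-.592,a[...,1]+.258)<.03)&red&(hsv[...,2]>(110 if c=="scene" else 60))&(abs(P[...,2]-.102)<.004)
    print('handle',h.sum(),a[h].mean(0).round(4) if h.any() else '',cv2.minAreaRect(a[h][:,:2].astype(np.float32)))
    wl=(np.hypot(a[...,0]-.592,a[...,1]+.258)<.02)&(hsv[...,1]<130)&(hsv[...,2]>150)&(abs(P[...,2]-.102)<.006); print('white',wl.sum(),a[wl].mean(0) if wl.any() else '')
    cv2.imwrite('pics/tmp_%s.png'%c,f['image'])
E
```

```text
top 162 hub z 0.07158871713773343 circle [0.5054 0.0932 0.0261] ((0.5061285495758057, 0.09332747012376785), 0.02748113125562668)
red 2 [0.5242 0.0871 0.072 ] yaw -0.31313435820951235
dark 27 ((0.5087432265281677, 0.09208155423402786), (0.020055819302797318, 0.013084666803479195), 1.10197114944458) [0.5078 0.0917 0.072 ]
handle 0  ((0.0, 0.0), (0.0, 0.0), 0.0)
white 0 
scene 185 hub z 0.07264186116979757 circle [0.5063 0.0925 0.0272] ((0.5062423348426819, 0.09152394533157349), 0.028837010264396667)
dark 18 ((0.5064412951469421, 0.09203845262527466), (0.011458520777523518, 0.016240358352661133), 38.614646911621094) [0.5065 0.0928 0.072 ]
handle 67 [ 0.595  -0.2593  0.102 ] ((0.594526469707489, -0.25871238112449646), (0.018742144107818604, 0.033249564468860626), 15.460954666137695)
white 27 [ 0.59253945 -0.25910912  0.102     ]
```

```bash
python3 - <<'E'
from h import *
p=np.array([.593,-.2585,0]); o=down(.27)
env.grip(.06,30)
env.goto(p+[0,0,.20],o); print(env.current_q()[5])
env.movel(p+[0,0,.115],vel=.15)
print('c',env.movel(p+[0,0,.063],vel=.06,contact_N=8),env.current_ee_pos())
env.grip(0,50); print('gap',env.current_finger_gap(),env.current_finger_force(),env.current_ee_pos(),env.current_force())
env.movel(p+[0,0,.21],vel=.12); print(env.current_finger_gap(),env.current_force())
env.goto([.46,-.06,.25],down(-.35)); print(env.current_q(),env.current_clock())
f=cam("scene"); t=np.array(env.current_ee_pos()); print(t)
for n in("gauge_grip","keyed_gauge","gauge_collar"): print(n,[((w(f,r['at'])-t).round(3).tolist(),round(r['conf'],2)) for r in env.mark_of("scene",n)[:2]])
u,v=map(int,pix(f,t-[0,0,.03])); cv2.imwrite('pics/c4.png',cv2.resize(f['image'][max(v-45,0):v+45,u-60:u+60],None,fx=6,fy=6,interpolation=cv2.INTER_CUBIC))
E
```

```text
-0.8543389055887047
c False [ 0.59332965 -0.25873463  0.06333477]
gap 0.023260478334136903 49.99070255085826 [ 0.59298594 -0.25850248  0.06303245] [ 0.27076688 -0.15313837  0.93488735]
0.02349313617795648 [-0.69961611  0.257935   -2.88146896]
[-3.71762269e-01  2.73712564e-01  1.78591387e+00 -3.49726396e-04
  1.07990546e+00 -2.21883956e-02] 18.45
[ 0.4614667  -0.06110708  0.25007432]
gauge_grip [([-0.002, -0.002, 0.016], 0.53), ([-0.058, -0.388, -0.249], 0.47)]
keyed_gauge [([0.13, -0.048, -0.247], 0.71), ([-0.003, 0.0, -0.05], 0.44)]
gauge_collar [([0.001, 0.002, -0.01], 0.61)]
```

View pics/c4.png

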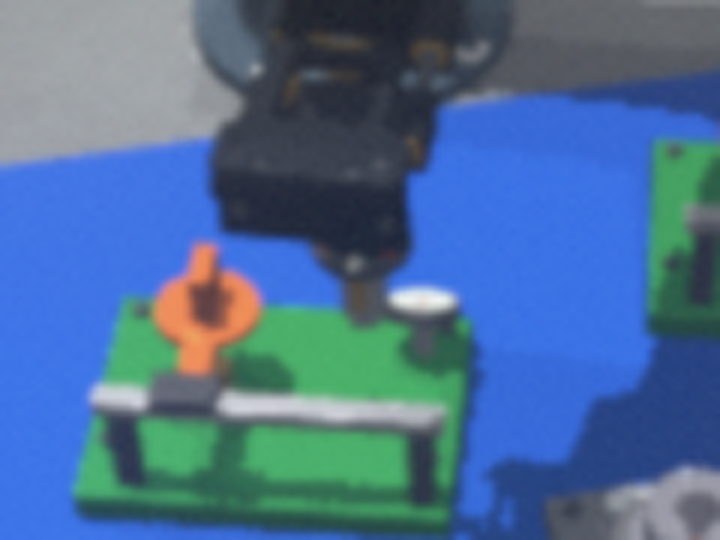

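The red gauge is upright in the fingers at crop (355,290), and the network offsets agree to within about 2 mm. Going to the bore.

```bash
cat > ins.py <<'E'
from h import *
def enter(yaw,B,offs):
    for d in offs:
        q=np.array(B)+d; env.movel([q[0],q[1],.136],down(yaw),vel=.1)
        c=env.movel([q[0],q[1],.113],vel=.04,contact_N=7); e=np.array(env.current_ee_pos()); F=env.current_force()
        print(d,c,e.round(4),np.round(F,1))
        if e[2]<.1155: return q
E
python3 - <<'E'
from ins import *
env.goto([.506,.0928,.20],down(-.35))
t=np.array(env.current_ee_pos())
for c in("scene","top"):
    f=cam(c)
    for n in("gauge_grip","gauge_collar"): print(c,n,[((w(f,r['at'])-t).round(3).tolist(),round(r['conf'],2)) for r in env.mark_of(c,n)[:1]])
print(enter(-.35,[.506,.0928],[(0,0)]),env.current_clock())
E
```

```text
scene gauge_grip [([-0.003, 0.002, 0.02], 0.58)]
scene gauge_collar [([0.002, -0.0, -0.011], 0.39)]
top gauge_grip [([0.0, 0.002, -0.126], 0.32)]
top gauge_collar []
(0, 0) False [0.5059 0.0928 0.1129] [ 1.2 -0.3 -1.9]
[0.506  0.0928] 21.175
```

The nose entered the bore with no contact. Next I lower until the key meets the face, then turn in small steps until it drops.

```bash
python3 - <<'E'
from ins import *
for yaw in (-.35,-.43,-.27,-.51,-.19):
    env.movel([.506,.0928,.1125],down(yaw),vel=.05)
    F0=np.array(env.current_force()); c=env.movel([.506,.0928,.100],vel=.03,contact_N=6); e=np.array(env.current_ee_pos())
    print(yaw,c,e.round(4),(np.array(env.current_force())-F0).round(1),np.round(env.current_wrist_torque(),2),round(env.current_clock(),1))
    if e[2]<.1045: break
E
```

```text
-0.35 False [0.5059 0.0928 0.0998] [-0.6 -0.6  0.7] [-0.04 -0.09  0.06] 22.0
```

The key dropped in at the first try. Pushing home.

```bash
python3 - <<'E'
from ins import *
F0=np.array(env.current_force()); print(F0.round(1))
c=env.movel([.506,.0928,.080],vel=.025,contact_N=20)
for i in range(3):
    env.pause(.3); print(c,np.round(env.current_ee_pos(),4),(np.array(env.current_force())-F0).round(1),env.current_finger_gap(),env.current_finger_force(),round(env.current_clock(),1))
g=[]
for cn in("scene","top"):
    f=cam(cn)
    for n in("gauge_collar","cap_grip","gauge_grip"): print(cn,n,[(w(f,r['at']).round(3).tolist(),round(r['conf'],2)) for r in env.mark_of(cn,n)[:3]])
    u,v=map(int,pix(f,[.506,.11,.075])); g.append(cv2.resize(f['image'][v-35:v+35,u-35:u+35],(390,390),interpolation=cv2.INTER_CUBIC))
cv2.imwrite('pics/c5.png',np.hstack(g))
E
```

```text
[-0.4  0.1 -1.6]
True [0.5062 0.0928 0.0852] [-1.  -0.1  8.5] 0.02357171067906852 49.99094705097377 22.9
True [0.5062 0.0928 0.0852] [-0.7  0.3  7.3] 0.023666983037886738 49.990852642804384 23.2
True [0.5062 0.0928 0.0852] [-0.4  0.7  7.1] 0.02362301049381349 49.99091014266014 23.5
scene gauge_collar []
scene cap_grip [([0.509, 0.169, 0.099], 0.89), ([0.325, -0.127, 0.1], 0.61)]
scene gauge_grip [([0.592, -0.184, 0.011], 0.49)]
top gauge_collar []
top cap_grip [([0.326, -0.129, 0.095], 0.85), ([0.256, 0.204, 0.098], 0.51), ([0.604, -0.47, -0.001], 0.22)]
top gauge_grip []
```

View pics/c5.png

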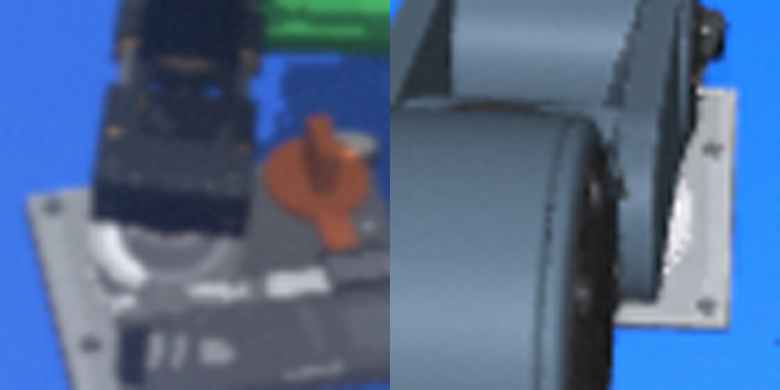

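It stopped on a sharp contact at TCP z 85.2 mm (home should be 85.0). The picture shows the collar down on the hub at left crop (170,250) and the cap clear at (318,180). A slight extra push will make the hold firm.

```bash
python3 - <<'E'
from ins import *
F0=np.array(env.current_force()); c=env.movel([.506,.0928,.0842],vel=.01,contact_N=15)
env.pause(.6); print(c,np.round(env.current_ee_pos(),4),np.array(env.current_force()).round(1),env.current_finger_force(),env.current_clock())
E
```

```text
False [0.5063 0.0928 0.085 ] [-1.2 -0.5  8.8] 49.991060737520456 24.7667
```

```bash
python3 -c "
from station import env
print(env.sign_off())"
```

```text
the job is handed in; nothing more can be done
None
```

I handed the job in at about 25 s. The cap was slid to the hard stop at the end of its rail. The keyed gauge is fully home with its key in the keyway, gripped at 50 N and pressed down with about 11 N. The hand-in call gave no verdict.

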